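# Make up two casting flasks

### The job

Make up the two casting flasks. Stand the green wax tree upright in the cup of the wide rubber base and the blue one in the cup of the narrow base, then lower over each tree the steel flask that fits its base, down flat inside the rubber lip. Go gently: do not knock the wax with the flasks, do not drop or ram them, and leave the third, narrowest flask alone where it stands.

Things in the scene. Friction and masses are not known exactly. Their poses are not given: they have to be found in the camera images.
- tree_green_mid (a point): The larger wax tree, green, loose, 30 g: a stem 10 mm thick and 44 mm tall on a round foot 22 mm across. Four ring patterns stand out from its lower part to 23 mm radius, 7 to 26 mm above the underside; the stem is bare from 27 to 44 mm up: grip it there. The point is on its axis, 22 mm above the underside and 22 mm below the top; z up the stem.
- flask_wide_mid (a point): The widest of three plain stainless steel flasks, loose: a tube open at both ends, standing upright, 68 mm outside and 62 mm inside diameter, 62 mm tall, about 0.18 kg; it fits the wide base. Grip it across the outside near its top. The point is on its axis, half-way up (31 mm); z along the tube.
- flask_middle_mid (a point): The middle one of the three steel flasks, loose: a tube open at both ends, standing upright, 54 mm outside and 48 mm inside diameter, 54 mm tall, about 0.13 kg; it fits the narrow base. Grip it across the outside near its top. The point is on its axis, half-way up (27 mm); z along the tube.
- flask_narrow_mid (a point): The narrowest of the three steel flasks, 36 mm outside diameter, 52 mm tall, loose: it fits neither base and is to stay where it stands. The point is on its axis, half-way up (26 mm).
- base_wide: The wide black rubber base, loose, 0.26 kg: a round dish 91 mm across. Floor for the flask 6 mm above the underside; round it a lip to 16 mm, flaring from 75 mm wide at the floor to 82 mm at the top. A sloping dome inside (54 mm wide at the floor, top 20 mm up) has a cup for the tree's foot: cup floor 15 mm up, 27 mm wide, flaring to 35 mm at its mouth. Origin: centre of the underside; z up.
- base_narrow: The narrow black rubber base, loose, 0.18 kg: a round dish 77 mm across. Floor for the flask 6 mm above the underside; round it a lip to 16 mm, flaring from 61 mm wide at the floor to 68 mm at the top. A sloping dome inside (41 mm wide at the floor, top 19 mm up) has a cup for the tree's foot: cup floor 14 mm up, 24 mm wide, flaring to 31 mm at its mouth. Origin: centre of the underside; z up.
- tree_blue_mid (a point): The smaller wax tree, blue, loose, 20 g: a stem 10 mm thick and 38 mm tall on a round foot 19 mm across. Six little drops stand out from its lower part to 16 mm radius, 9 to 21 mm above the underside; the stem is bare from 22 to 38 mm up: grip it there. The point is on its axis, 19 mm above the underside and 19 mm below the top; z up the stem.
- flex_shaft: An obstacle, fixed: the black flexible drive shaft, 17 mm thick, hanging across the bench. It arches over the bench; points along it (x, y, top height in mm): 420, 400, 33; 465, 300, 48; 490, 170, 71; 510, 60, 76; 535, 0, 82; 557, -80, 100; 609, -170, 166; 632, -205, 273. Carry things well clear above it. A wall cabinet hangs 500 mm above the bench from x = 665 on: far out, lift no higher than needed.

How it is judged:
At the end, for the whole second after the job is handed in: Green tree in the wide base's cup, blue in the narrow base's: within 8 mm of its axis, 3 mm of the cup floor, 8 degrees of upright. Widest and middle flask flat on those bases' floors (8 mm, 3 mm, 3 degrees). Bases flat on the bench; narrowest flask within 25 mm of its place. All released, at rest (horizontal distance between each of tree_green_mid, flask_wide_mid and base_wide below 0.008 m and z of each of tree_green_mid, flask_wide_mid in the frame of base_wide below 0.04 m and angle between each of tree_green_mid, tree_blue_mid's own z axis and vertical below 0.15 rad and horizontal distance between each of tree_blue_mid, flask_middle_mid and base_narrow below 0.008 m and z of each of tree_blue_mid, flask_middle_mid in the frame of base_narrow below 0.036 m and angle between each of flask_wide_mid, flask_middle_mid, base_wide, base_narrow's own z axis and vertical below 0.06 rad and height (world z) of each of base_wide, base_narrow below 0.005 m and distance of flask_narrow_mid from where it was at the start of the episode below 0.025 m and angle between flask_narrow_mid's own z axis and vertical below 0.1 rad and linear speed of each of flask_wide, flask_middle, tree_green, tree_blue below 0.02 m/s); the robot touches nothing.
It fails at once if a flask knocks or presses a wax tree (more than 6 N) (contact force between any of flask_wide, flask_middle and tree_green above 6 N or contact force between any of flask_wide, flask_middle and tree_blue above 6 N).
It fails at once if a flask is rammed onto a base (more than 60 N) (contact force between any of flask_wide, flask_middle and base_wide above 60 N or contact force between any of flask_middle, flask_wide and base_narrow above 60 N).
It fails at once if a flask is let drop onto a base (arrives faster than 0.6 m/s, a fall of about 2 cm) ((horizontal distance between flask_wide_mid and base_wide below 0.03 m and z of flask_wide_mid in the frame of base_wide below 0.06 m and linear speed of flask_wide above 0.6 m/s) or (horizontal distance between flask_middle_mid and base_narrow below 0.03 m and z of flask_middle_mid in the frame of base_narrow below 0.056 m and linear speed of flask_middle above 0.6 m/s)).
It fails at once if the narrowest flask is moved by more than 25 mm or tipped (distance of flask_narrow_mid from where it was at the start of the episode above 0.025 m or angle between flask_narrow_mid's own z axis and vertical above 0.3 rad).
It also fails if it takes over 106 s, if anything falls off the work surface, if the arm or the gripper's body presses on something with over 40 N, if the wrist force passes 120 N, or if a joint passes its speed limit or range.

### The arm

A 7-joint arm with a two-finger parallel gripper is mounted at the origin on a cart in front of the work surface, level with it; the furniture and walls round the work are solid. World frame = base frame: x ahead of the robot, y to its left, z up, the work surface at z = 0. Lengths are in m, angles in rad, forces in N, time in s.
With the tool pointing down it reaches from about 0.4 to 0.9 m from the base axis. Payload 5.6 kg.
Tool frame: the origin (TCP) lies at the very end of the fingers, on their centre line; the grasp point (between the pads) lies 19 mm behind it; x points along the fingers, y is the direction in which the jaws open and shut, and the axes are right-handed (so a half turn about x gives the same grasp; the last joint's range is limited). The gripper opens to 92 mm and grips with 3 to 60 N. Pads are 20 mm wide; open, the fingers measure 128 mm over their backs; the gripper's body (75 mm by 189 mm) begins 69 mm behind the grasp point.
Start: joints at [1.062, 0.468, -0.012, 1.603, 0.006, 1.071, -0.056], TCP at [0.292, -0.581, 0.181] pointing down, gripper open.
Joint ranges: [-2.53, 2.53], [-0.31, 2.02], [-1.57, 1.55], [0.28, 2.44], [-1.29, 4.43], [0.15, 1.84], [-2.92, 2.92]. Speed limits (rad/s): [2.57, 2.57, 3.14, 3.14, 3.14, 3.14, 3.14].

### API

Orientations are given as a 3x3 rotation matrix whose columns are the frame's x, y, z axes.
In Python, from rig import arm, cams, job gives the robot as it stands.
- The arm moves only by the tool carry_out, never from a script. Its argument "moves" is a list of rows, each a list of 5 numbers: the closure in counts, from 0 (fully open) to 255 (shut), then the shift along the tool's x, y, z in m, then the turn about the tool's x in rad. A call has 1 to 5 rows; each row shifts and turns the commanded pose from where the row before left it, along the tool's axes as they then stand; what a row does not reach is not made up. A row lasts 1/10 s, in which the tool goes at most 50 mm and 8.59 degrees, less where a joint would pass 70% of its speed; a pose out of reach is approached as far as the arm can. A call with a gripper value outside its range is refused whole. The fingers move at their own pace and stop on an object; "grip_force" is the grip in N (left out, the last holds). Time passes only in rows, so rows that do not move let the fingers close. It gives the time, the measured TCP pose, the force and the opening at its end, in the units of the state.
- arm.get_state(): the state, without advancing time (a new reading comes with each control period).
- cams.get_image(name): name is "side" or "top" or "wrist"; returns (picture, depth): 480x640x3 uint8, red, green, blue; 480x640 float32, m along the optical axis (not along the pixel's ray), 0 where there is no reading.
- cams.camera_params(name): a dict with "mtx" (3x3 intrinsics, pixels), "extrinsics" (4x4, takes a point from camera to world coordinates); the wrist camera has in their place "mount" (4x4, takes a point from camera to tool coordinates, whose origin is the TCP and whose axes are the tool frame's). Camera axes: x right, y up, looking along -z (the intrinsics and any distortion apply to the point x, -y, -z); pixel columns grow to the right and rows downward; lengths in m; the calibration is good to about 2 mm. A picture is of the moment at which its call begins: read the wrist's pose just before it. camera_params takes no time and is no camera call.
- job.finish_job(): hands the job in, once; it reports no verdict.
The state is a dict: "time": time; "q": joint angles; "dq": joint speeds; "tau": joint torques, N m; "ee_pos": TCP position; "eef_rot": TCP orientation; "ft_force": force on the tool from outside, world axes, zero at the start; "torque": the same for the moment, N m; "opening": opening from 0.0 (shut) to 1.0 (fully open).
Only numpy, scipy, OpenCV 4.12 (cv2) and the standard library are available. Lean on these libraries where they do the work, as an engineer would, in place of code of your own. Each camera call takes 0.05 s, during which the arm holds its last target. There are 200 camera calls.

## Working session

There is one attempt and no reset: what is moved stays moved. The work goes in short steps, Python scripts to look and compute and a tool call to move; the robot and the scene stay as the last step left them, time stands still between calls to the robot, and variables do not carry over. Pictures are saved under pics/ and viewed, about 12 in all and at most 16, crops included, and the job is handed in when it is done.

Besides the shell and the picture viewer there is one more tool, called after "Request:" as a command line: name --pt "numbers of a row" for each row, then --argument value for the rest. carry_out: Moves the arm, as the interface text tells. Its arguments: {"type":"object","properties":{"moves":{"type":"array"},"grip_force":{"type":"number"}},"required":["moves"]}

```bash
ls && mkdir -p pics && cat > h.py <<'E'
import numpy as np, cv2
from rig import arm, cams, job
def snap(name):
    s=arm.get_state(); im,d=cams.get_image(name); p=cams.camera_params(name)
    T=np.array(p["extrinsics"]) if "extrinsics" in p else None
    if T is None:
        E=np.eye(4);E[:3,:3]=s["eef_rot"];E[:3,3]=s["ee_pos"];T=E@np.array(p["mount"])
    return im,d,np.array(p["mtx"]),T
def cloud(d,K,T):
    v,u=np.mgrid[:d.shape[0],:d.shape[1]]
    x=(u-K[0,2])/K[0,0]*d; y=(v-K[1,2])/K[1,1]*d
    P=np.stack([x,-y,-d,np.ones_like(d)],-1)@T.T
    return P[...,:3]
E
python3 - <<'E'
from h import *
s=arm.get_state();print(s)
for n in("top","side"):
    im,d,K,T=snap(n);cv2.imwrite(f"pics/{n}0.png",im[...,::-1]);np.savez(f"{n}0.npz",im=im,d=d,K=K,T=T)
    print(K,T,cams.camera_params(n).keys(), (d>0).mean())
print(cams.camera_params("wrist"))
E
```

```text
pics
{'time': 0.0, 'q': array([ 1.06201248,  0.46837356, -0.01160175,  1.60365153,  0.00596744,
        1.07138966, -0.05630617]), 'dq': array([ 0.0001567 ,  0.00061035, -0.00048082, -0.00140934, -0.00026819,
       -0.00298968,  0.00028869]), 'tau': array([-5.48367625e-04, -5.20566559e+01, -1.25839608e-02, -2.43751341e+01,
       -5.66916238e-02,  1.71969604e-02,  1.34148418e-04]), 'ee_pos': array([ 0.29157505, -0.58019533,  0.17973119]), 'eef_rot': array([[-8.87921876e-04,  4.49045148e-01, -8.93508627e-01],
       [ 1.55135020e-03, -8.93507285e-01, -4.49046016e-01],
       [-9.99998402e-01, -1.78486257e-03,  9.67383834e-05]]), 'ft_force': array([ 0.47058035, -0.07400081, -0.57511551]), 'torque': array([ 0.00735961, -0.00440881, -0.01024772]), 'opening': 1.0017419691897747}
[[522.08447585   0.         323.07897594]
 [  0.         522.08447585 239.32875469]
 [  0.           0.           1.        ]] [[-2.53520887e-03  9.83169514e-01 -1.82678078e-01  2.57678236e-01]
 [-9.99833057e-01  8.13454250e-04  1.82536903e-02 -1.46006275e-02]
 [ 1.80950721e-02  1.82693858e-01  9.83003318e-01  1.
[... 326 characters left out ...]
 0.37808865 -0.73604114 -0.77803662]
 [ 0.010997    0.89283847  0.45024274  0.49312238]
 [ 0.          0.          0.          1.        ]] dict_keys(['mtx', 'extrinsics']) 0.99591796875
{'mtx': array([[414.69732098,   0.        , 317.71015521],
       [  0.        , 414.69732098, 233.43837745],
       [  0.        ,   0.        ,   1.        ]]), 'mount': array([[-9.91019433e-04,  2.58822748e-01, -9.65924326e-01,
        -2.03958826e-01],
       [ 9.99999440e-01,  6.14042798e-04, -8.61444951e-04,
         4.23383211e-05],
       [ 3.70157326e-04, -9.65924639e-01, -2.58823212e-01,
        -7.21144834e-02],
       [ 0.00000000e+00,  0.00000000e+00,  0.00000000e+00,
         1.00000000e+00]])}
```

View pics/top0.png

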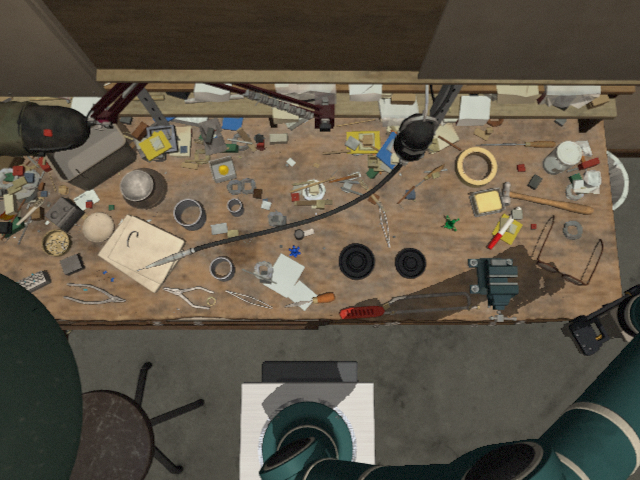

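View pics/side0.png

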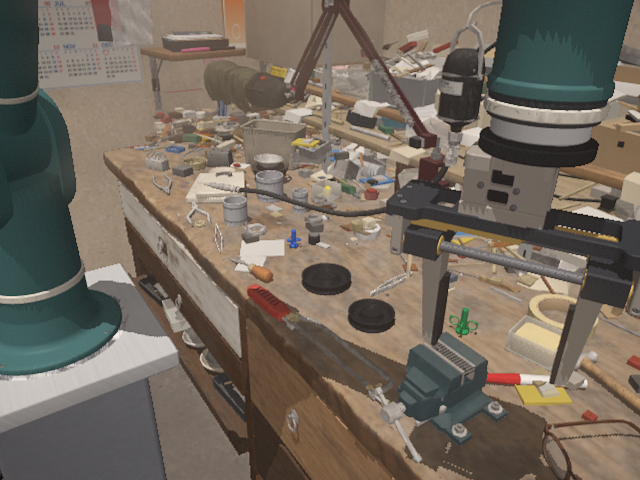

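The top picture shows the wide base at (356,261), narrow base (410,263), green tree (450,223), blue tree (294,251), and rings at (188,212), (221,268) and (235,206). Next I measure each by its depth.

```bash
python3 - <<'E'
from h import *
z=np.load("top0.npz");im=z["im"];P=cloud(z["d"],z["K"],z["T"])
def f(n,u,v,r,lo,hi):
    Q=P[v-r:v+r+1,u-r:u+r+1].reshape(-1,3);m=(Q[:,2]>lo)&(Q[:,2]<hi);Q=Q[m]
    c,rad=cv2.minEnclosingCircle(Q[:,:2].astype(np.float32))
    print(n,len(Q),Q.mean(0).round(4),"circ",np.round(c,4),round(rad,4),"z",np.percentile(Q[:,2],[5,50,95]).round(4))
f("wide",188,212,24,.045,.075)
f("mid",221,268,20,.04,.065)
f("nar",235,206,13,.035,.065)
f("bw",356,261,24,.008,.03)
f("bn",410,263,22,.008,.03)
f("green",450,223,14,.006,.06)
f("greentop",450,223,14,.032,.06)
f("blue",294,251,11,.006,.06)
f("bluetop",294,251,11,.025,.06)
f("bench",330,240,4,-.1,.1)
a=cv2.resize(im[190:300,160:300],None,fx=4,fy=4,interpolation=cv2.INTER_CUBIC)
b=cv2.resize(im[190:300,330:480],None,fx=4,fy=4,interpolation=cv2.INTER_CUBIC)[:, :600]
c=np.zeros((880,600,3),np.uint8);c[:440,:560]=a;c[440:]=b
cv2.imwrite("pics/c1.png",cv2.resize(c,(410,600))[...,::-1])
E
```

```text
wide 219 [0.5559 0.2917 0.0578] circ [0.5555 0.2912] 0.035 z [0.0471 0.0595 0.065 ]
mid 145 [0.4228 0.2115 0.0515] circ [0.4361 0.2206] 0.0479 z [0.0426 0.0522 0.0576]
nar 88 [0.5753 0.18   0.0476] circ [0.5758 0.1807] 0.0186 z [0.0372 0.0488 0.0557]
bw 712 [ 0.4416 -0.123   0.0147] circ [ 0.4548 -0.1239] 0.0582 z [0.0086 0.0146 0.0216]
bn 519 [ 0.439  -0.258   0.0146] circ [ 0.4516 -0.2439] 0.0575 z [0.0086 0.0147 0.0213]
green 87 [ 0.5365 -0.3603  0.0223] circ [ 0.5389 -0.3513] 0.0366 z [0.0063 0.0217 0.0439]
greentop 18 [ 0.5374 -0.3611  0.0414] circ [ 0.5377 -0.3614] 0.0048 z [0.0348 0.0423 0.0465]
blue 80 [0.466  0.0332 0.0193] circ [0.4716 0.0341] 0.0291 z [0.0065 0.0179 0.0383]
bluetop 16 [0.4664 0.0322 0.0359] circ [0.4668 0.0323] 0.0048 z [0.0305 0.0357 0.0415]
bench 81 [ 0.498  -0.0563  0.0007] circ [ 0.4983 -0.0562] 0.0149 z [-0.0037  0.0009  0.005 ]
```

View pics/c1.png

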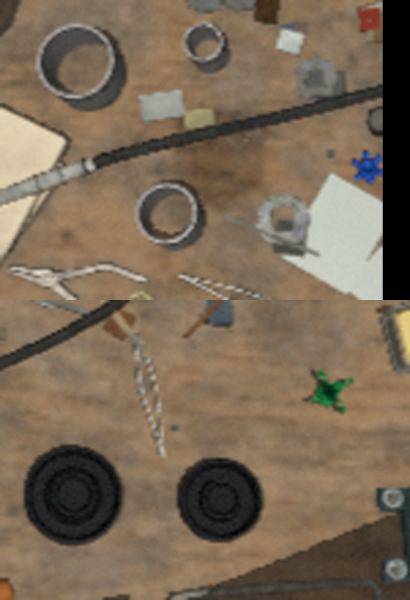

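The crop confirms the three flasks, both bases, and the blue and green trees where I measured them. I'll square the tool with the world axes (tool y = -Y, z = -X) and head for the green tree.

Request:
carry_out --pt "0 0 0 0 0.1164" --pt "0 0 0 0 0.1164" --pt "0 0 0 0 0.1164" --pt "0 0 0 0 0.1164" --pt "0 0 -0.03 -0.03 0" --grip_force 10

```text
time: 0.6
ee_pos: [0.316, -0.5548, 0.1801]
eef_rot: [[-0.004, -0.013, -1.0], [-0.002, -1.0, 0.013], [-1.0, 0.002, 0.004]]
ft_force: [0.1, -0.2, 0.4]
opening: 0.998
```

Request:
carry_out --pt "0 0 -0.035 -0.035 0" --pt "0 0 -0.035 -0.035 0" --pt "0 0 -0.035 -0.035 0" --pt "0 0 -0.035 -0.035 0" --pt "0 0 -0.035 -0.035 0"

```text
time: 1.1
ee_pos: [0.4978, -0.3741, 0.1804]
eef_rot: [[-0.001, -0.0, -1.0], [0.0, -1.0, 0.0], [-1.0, -0.0, 0.001]]
ft_force: [-0.0, -1.3, 0.5]
opening: 1.0
```

Request:
carry_out --pt "0 0 -0.015 -0.02 0" --pt "0 0 0 -0.02 0" --pt "0 0 0 0 0" --pt "0 0 0 0 0"

```text
time: 1.5
ee_pos: [0.5361, -0.3608, 0.18]
eef_rot: [[-0.002, 0.0, -1.0], [0.0, -1.0, -0.0], [-1.0, -0.0, 0.002]]
ft_force: [0.5, -0.5, 0.4]
opening: 1.002
```

```bash
python3 - <<'E'
from h import *
im,d,K,T=snap("wrist");s=arm.get_state();print(s["ee_pos"],s["eef_rot"].round(4),s["q"].round(2))
cv2.imwrite("pics/w1.png",im[...,::-1]);np.savez("w1.npz",im=im,d=d,K=K,T=T)
E
```

```text
[ 0.53551023 -0.36138877  0.18012591] [[-1.6e-03 -1.2e-03 -1.0e+00]
 [ 1.0e-04 -1.0e+00  1.2e-03]
 [-1.0e+00 -1.0e-04  1.6e-03]] [ 0.55  0.46 -0.01  1.61  0.    1.07 -1.03]
```

View pics/w1.png

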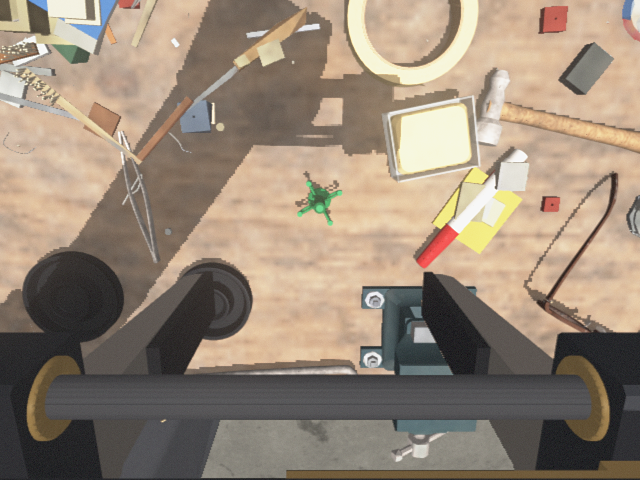

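The wrist picture shows the green tree's stem top at (320,200), almost on the tool axis. The narrow base is at about (218,297), partly behind a finger, and the wide base at (73,296).

```bash
cat >> h.py <<'E'
def pix(u,v,K,T,z):
    r=T[:3,:3]@np.array([(u-K[0,2])/K[0,0],-(v-K[1,2])/K[1,1],-1.]);o=T[:3,3]
    return o+r*(z-o[2])/r[2]
def circ(P,c,rmax,lo,hi):
    "centre of points within a height band around c; algebraic circle fit on hull"
    Q=P.reshape(-1,3);m=(Q[:,2]>lo)&(Q[:,2]<hi)&(np.hypot(*(Q[:,:2]-c).T)<rmax);Q=Q[m]
    e,r=cv2.minEnclosingCircle(Q[:,:2].astype(np.float32))
    A=np.c_[2*Q[:,:2],np.ones(len(Q))];b=(Q[:,:2]**2).sum(1);s=np.linalg.lstsq(A,b,rcond=None)[0]
    return len(Q),np.round(e,4),round(r,4),"lsq",s[:2].round(4),round(float(np.sqrt(s[2]+s[0]**2+s[1]**2)),4),"mean",Q.mean(0).round(4)
E
python3 - <<'E'
from h import *
z=np.load("w1.npz");P=cloud(z["d"],z["K"],z["T"]);K,T=z["K"],z["T"]
print("bench",np.median(P[230:250,280:340,2]))
print("green top",pix(320,199,K,T,.044),circ(P,[.5375,-.361],.015,.036,.06))
for n,c,r in(("w",[.4416,-.123],.055),("n",[.439,-.258],.046)):
    print(n,circ(P,c,r,.011,.03))
z=np.load("top0.npz");P2=cloud(z["d"],z["K"],z["T"])
for n,c,r in(("w",[.4416,-.123],.05),("n",[.439,-.258],.043)):
    print(n,"top",circ(P2,c,r,.009,.03))
print("mid",circ(P2,[.423,.2115],.034,.044,.07),"wide",circ(P2,[.5555,.2915],.042,.05,.08))
# dark-blob contours
im=z["im"];K2,T2=z["K"],z["T"]
g=cv2.cvtColor(im,cv2.COLOR_RGB2GRAY)
for u,v in((356,261),(410,263)):
    w=g[v-26:v+26,u-26:u+26]<60
    n,l,st,ce=cv2.connectedComponentsWithStats(w.astype(np.uint8));k=l[26,26] or 1+np.argmax(st[1:,4])
    e=cv2.fitEllipse(max(cv2.findContours((l==k).astype(np.uint8),0,1)[0],key=len));c=(e[0][0]+u-26,e[0][1]+v-26)
    print(c,e[1],pix(*c,K2,T2,.010))
E
```

```text
bench -0.000322503781681166
green top [ 0.54672583 -0.36326936  0.044     ] (119, array([ 0.5357, -0.3629]), 0.0032, 'lsq', array([ 0.5396, -0.3623]), 0.0036, 'mean', array([ 0.5399, -0.3623,  0.0428]))
w (3383, array([ 0.4434, -0.1226]), 0.046, 'lsq', array([ 0.4449, -0.1215]), 0.0312, 'mean', array([ 0.4458, -0.1216,  0.0155]))
n (1265, array([ 0.4389, -0.2581]), 0.0386, 'lsq', array([ 0.4397, -0.2613]), 0.0282, 'mean', array([ 0.4387, -0.2708,  0.0153]))
w top (650, array([ 0.4422, -0.1231]), 0.0456, 'lsq', array([ 0.4426, -0.1229]), 0.0316, 'mean', array([ 0.4416, -0.1228,  0.0153]))
n top (466, array([ 0.4374, -0.2582]), 0.0392, 'lsq', array([ 0.4381, -0.2586]), 0.0274, 'mean', array([ 0.4384, -0.259 ,  0.0153]))
mid (124, array([0.4195, 0.2073]), 0.0273, 'lsq', array([0.4194, 0.2074]), 0.0253, 'mean', array([0.4193, 0.2076, 0.0522])) wide (191, array([0.5555, 0.2912]), 0.035, 'lsq', array([0.555 , 0.2909]), 0.0322, 'mean', array([0.5555, 0.2915, 0.0593]))
(356.0964527130127, 260.97150802612305) (34.99069595336914, 35.77928924560547) [ 0.4429193  -0.12112202  0.01      ]
(409.82391929626465, 262.6507091522217) (29.561492919921875, 30.521907806396484) [ 0.43867944 -0.25588716  0.01      ]
```

The green tree is at about (0.539,-0.362), and the base centres agree between cameras to 2 mm: wide (0.4425,-0.1225), narrow (0.438,-0.258). Lowering on to the green stem.

Request:
carry_out --pt "0 0.04 0.001 -0.003 0" --pt "0 0.04 0 0 0" --pt "0 0.04 0 0 0" --pt "0 0.02 0 0 0" --pt "0 0.01 0 0 0"

```text
time: 2.05
ee_pos: [0.5369, -0.3621, 0.0282]
eef_rot: [[-0.004, -0.002, -1.0], [0.002, -1.0, 0.002], [-1.0, -0.002, 0.004]]
ft_force: [-0.4, -0.0, -0.0]
opening: 1.0
```

Request:
carry_out --pt "0 0 0 0 0" --pt "200 0 0 0 0" --pt "255 0 0 0 0" --pt "255 0 0 0 0" --pt "255 0 0 0 0" --grip_force 8

```text
time: 2.55
ee_pos: [0.5404, -0.3621, 0.0317]
eef_rot: [[0.001, 0.0, -1.0], [-0.001, -1.0, -0.0], [-1.0, 0.001, -0.001]]
ft_force: [-0.1, -0.6, -0.1]
opening: 0.679
```

Request:
carry_out --pt "255 0 0 0 0" --pt "255 0 0 0 0" --pt "255 0 0 0 0"

```text
time: 2.85
ee_pos: [0.5399, -0.3618, 0.0307]
eef_rot: [[0.0, 0.0, -1.0], [-0.0, -1.0, -0.0], [-1.0, 0.0, -0.0]]
ft_force: [1.0, -0.8, -0.9]
opening: 0.412
```

Request:
carry_out --pt "255 0 0 0 0" --pt "255 0 0 0 0" --pt "255 0 0 0 0" --pt "255 0 0 0 0" --pt "255 0 0 0 0"

```text
time: 3.35
ee_pos: [0.5399, -0.3617, 0.0306]
eef_rot: [[-0.0, 0.0, -1.0], [0.0, -1.0, -0.0], [-1.0, -0.0, 0.0]]
ft_force: [0.2, -0.0, 0.5]
opening: 0.006
```

```bash
python3 - <<'E'
from h import *
im,d,K,T=snap("wrist");s=arm.get_state();print(s["ee_pos"],s["opening"])
cv2.imwrite("pics/w2.png",im[100:400,160:480][...,::-1])
E
```

```text
[ 0.53986153 -0.36177372  0.03066411] 0.007322980652551555
```

View pics/w2.png

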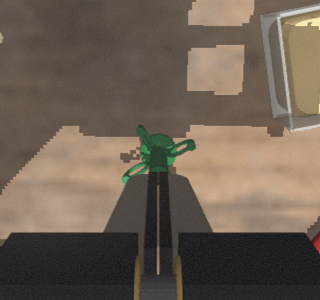

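The gripper shut on nothing, and the tree stands just ahead (+X) of the finger tips. I'll open, rise and look again.

Request:
carry_out --pt "0 0 0 0 0" --pt "0 0 0 0 0" --pt "0 0 0 0 0" --pt "0 -0.02 0 0 0" --pt "0 -0.03 0 0 0"

```text
time: 3.9
ee_pos: [0.5383, -0.3608, 0.0792]
eef_rot: [[-0.004, 0.0, -1.0], [0.002, -1.0, -0.0], [-1.0, -0.002, 0.004]]
ft_force: [0.0, 0.0, 0.2]
opening: 0.418
```

Request:
carry_out --pt "0 -0.01 0 0 0" --pt "0 0 0 0 0" --pt "0 0 0 0 0"

```text
time: 4.2
ee_pos: [0.5394, -0.3614, 0.0899]
eef_rot: [[-0.001, 0.0, -1.0], [0.0, -1.0, -0.0], [-1.0, -0.0, 0.001]]
ft_force: [-0.0, -1.0, 0.4]
opening: 0.678
```

```bash
python3 - <<'E'
from h import *
im,d,K,T=snap("wrist");s=arm.get_state();print(s["ee_pos"],s["opening"])
np.savez("w3.npz",im=im,d=d,K=K,T=T)
P=cloud(d,K,T)
g=(im[...,1]>1.5*im[...,0])&(im[...,1]>1.3*im[...,2])&(im[...,1]>50)
Q=P[g];print(g.sum(),Q.mean(0).round(4),Q.min(0).round(4),Q.max(0).round(4))
t=Q[(Q[:,2]>.03)];print("high",len(t),t.mean(0).round(4),np.percentile(t,[5,95],axis=0).round(4))
Tw=np.linalg.inv(T)
c=Tw[:3]@np.append(s["ee_pos"],1);print("tcp px",K[0,0]*c[0]/-c[2]+K[0,2],K[1,1]*-c[1]/-c[2]+K[1,2])
v,u=np.argwhere(g).min(0);print(u,v)
cv2.imwrite("pics/w3.png",cv2.resize(im[v-60:v+140,u-80:u+180],None,fx=3,fy=3)[...,::-1])
E
```

```text
[ 0.53901976 -0.36119655  0.08931007] 0.7236788726793709
845 [ 0.541  -0.3625  0.0213] [ 0.5194 -0.3816  0.003 ] [ 0.6118 -0.343   0.2938]
high 175 [ 0.5411 -0.3625  0.0475] [[ 0.536  -0.3665  0.0413]
 [ 0.5434 -0.3588  0.0449]]
tcp px 316.254823645666 266.486115778995
290 204
```

View pics/w3.png

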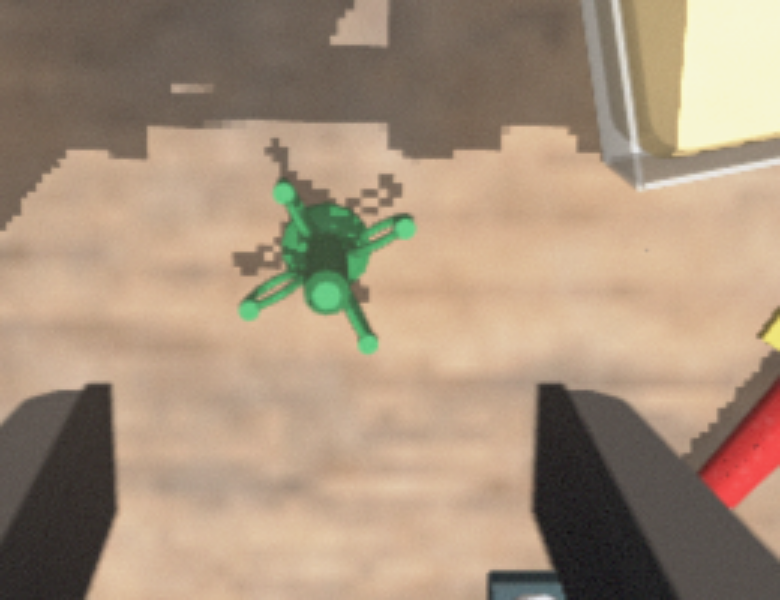

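```bash
python3 - <<'E'
from h import *
p=cams.camera_params("wrist");M=np.array(p["mount"])
for f in("w1","w3"):
    z=np.load(f+".npz");K=z["K"];P=cloud(z["d"],K,M)
    m=(z["d"]<.235)&(z["d"]>0)
    Q=P[m];
    for lo in(-.04,-.03,-.02,-.01,0,.01):
        q=Q[(Q[:,0]>lo)&(Q[:,0]<lo+.01)]
        if len(q):
            for s in(-1,1):
                k=q[q[:,1]*s>0]
                if len(k):print(f,lo,s,len(k),"y",k[:,1].min().round(4),k[:,1].max().round(4),"z",k[:,2].min().round(4),k[:,2].max().round(4))
z=np.load("w3.npz");print("px 318,242 stem top, depth",z["d"][242,319],pix(318.7,242.3,z["K"],z["T"],.044))
Tw=z["T"];print(np.median(z["d"][238:246,315:322]))
E
```

```text
w1 -0.04 -1 289 y -0.0576 -0.0452 z -0.0101 0.0107
w1 -0.04 1 294 y 0.046 0.0585 z -0.01 0.0107
w3 -0.04 -1 230 y -0.0429 -0.0305 z -0.0098 0.0112
w3 -0.04 1 235 y 0.0313 0.0436 z -0.01 0.0113
w3 0.01 -1 106 y -0.1559 -0.1489 z -0.1297 -0.1187
px 318,242 stem top, depth 0.26006177 [ 0.53894402 -0.36257275  0.044     ]
0.25987077
```

```bash
python3 - <<'E'
from h import *
M=np.array(cams.camera_params("wrist")["mount"])
for f in("w1","w3"):
    z=np.load(f+".npz");Q=cloud(z["d"],z["K"],M).reshape(-1,3)
    q=Q[(abs(Q[:,2])<.012)&(abs(Q[:,1])<.07)&(abs(Q[:,1])>.02)&(Q[:,0]<.03)]
    print(f,np.sort(q[:,0])[[-1,-5,-20,-100]].round(4))
im,d,K,T=snap("side");P=cloud(d,K,T);s=arm.get_state();print(s["ee_pos"],s["opening"])
m=(abs(P[...,0]-s["ee_pos"][0])<.025)&(abs(P[...,1]-s["ee_pos"][1])<.075)&(P[...,2]>.06)&(P[...,2]<.2)
print(m.sum(),np.percentile(P[m][:,2],[0,.5,1,3,5]).round(4))
v,u=np.argwhere(m).mean(0).astype(int);print(u,v)
u=min(u,500)
cv2.imwrite("pics/s2.png",cv2.resize(im[v-80:v+100,u-130:u+130],None,fx=3,fy=3)[...,::-1])
E
```

```text
w1 [-0.0328 -0.0333 -0.0337 -0.0347]
w3 [-0.0325 -0.0332 -0.0337 -0.0352]
[ 0.53894139 -0.36116452  0.08912698] 0.7649809296947114
1606 [0.1221 0.1244 0.1251 0.1279 0.13  ]
477 240
```

View pics/s2.png

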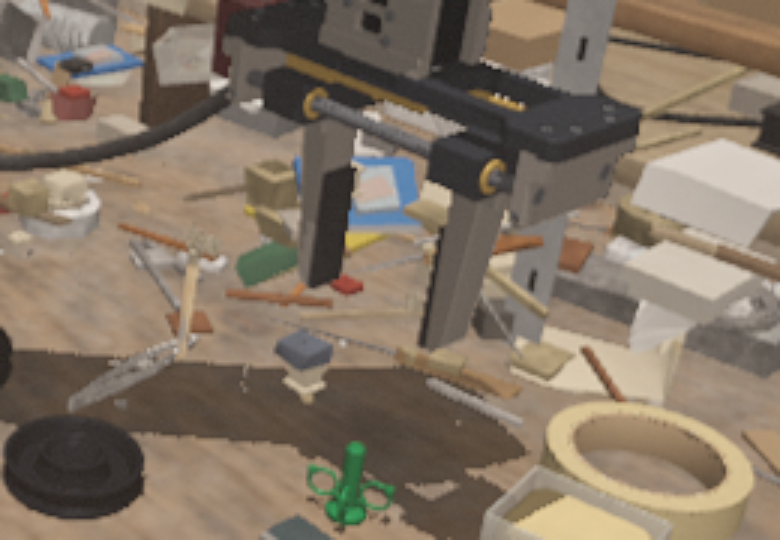

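The side view and both depth maps put the real finger tips 33 mm short of the reported TCP. That contradicts the interface text and explains the empty grasp. From here on I use tip height = TCP z + 0.033 and check it by force.

Request:
carry_out --pt "0 0.04 0.001 -0.001 0" --pt "0 0.03 0 0 0" --pt "0 0.015 0 0 0" --pt "0 0.005 0 0 0" --pt "0 0 0 0 0"

```text
time: 4.8
ee_pos: [0.5407, -0.3626, 0.0001]
eef_rot: [[-0.001, 0.0, -1.0], [0.001, -1.0, -0.0], [-1.0, -0.001, 0.001]]
ft_force: [0.0, -0.2, 0.4]
opening: 0.999
```

```bash
python3 - <<'E'
from h import *
M=np.array(cams.camera_params("wrist")["mount"])
im,d,K,T=snap("wrist");s=arm.get_state();print(s["ee_pos"],s["opening"],s["ft_force"])
P=cloud(d,K,T)
g=(im[...,1]>1.5*im[...,0])&(im[...,1]>1.3*im[...,2])&(im[...,1]>50)
Q=P[g];t=Q[(Q[:,2]>.035)&(Q[:,2]<.06)];print("top",t.mean(0))
im,d,K,T=snap("side");P=cloud(d,K,T)
m=(abs(P[...,0]-s["ee_pos"][0])<.03)&(abs(P[...,1]-s["ee_pos"][1])<.1)
for y in(.03,.05,.07,.085):
  for lo in np.arange(.02,.16,.02):
    k=m&(P[...,2]>lo)&(P[...,2]<lo+.02)&(abs(abs(P[...,1]-s["ee_pos"][1])-y)<.01);
    print(y,round(lo,2),k.sum(),end="; ")
  print()
v,u=100,300
cv2.imwrite("pics/s3.png",cv2.resize(im[180:380,390:630],None,fx=3,fy=3)[...,::-1])
E
```

```text
[ 0.54140382 -0.36308067  0.00119514] 1.0018338641574969 [ 0.78634541  0.09347389 -0.05862134]
top [ 0.54012813 -0.36259288  0.04275798]
0.03 0.02 3; 0.03 0.04 0; 0.03 0.06 0; 0.03 0.08 0; 0.03 0.1 0; 0.03 0.12 65; 0.03 0.14 249; 0.03 0.16 387; 
0.05 0.02 43; 0.05 0.04 312; 0.05 0.06 282; 0.05 0.08 288; 0.05 0.1 203; 0.05 0.12 142; 0.05 0.14 285; 0.05 0.16 246; 
0.07 0.02 104; 0.07 0.04 6; 0.07 0.06 63; 0.07 0.08 125; 0.07 0.1 73; 0.07 0.12 27; 0.07 0.14 196; 0.07 0.16 483; 
0.085 0.02 129; 0.085 0.04 0; 0.085 0.06 0; 0.085 0.08 0; 0.085 0.1 0; 0.085 0.12 270; 0.085 0.14 268; 0.085 0.16 622;
```

View pics/s3.png

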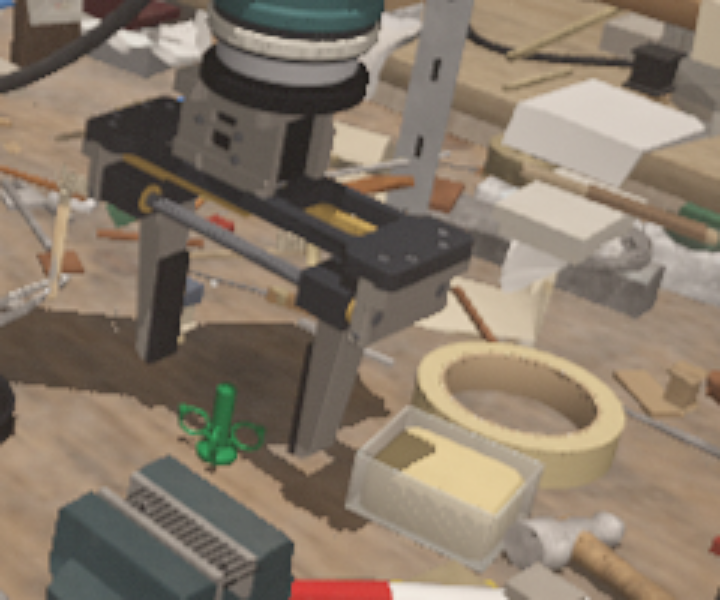

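The body underside is also about 33 mm higher than specified, so the whole tool is offset by that much. The tips now straddle the stem; lower 5 mm and close.

Request:
carry_out --pt "200 0.005 0 0 0" --pt "255 0 0 0 0" --pt "255 0 0 0 0" --pt "255 0 0 0 0" --pt "255 0 0 0 0"

```text
time: 5.4
ee_pos: [0.541, -0.3628, -0.0041]
eef_rot: [[0.0, 0.0, -1.0], [-0.0, -1.0, -0.0], [-1.0, 0.0, -0.0]]
ft_force: [-0.7, -0.4, 0.7]
opening: 0.586
```

Request:
carry_out --pt "255 0 0 0 0" --pt "255 0 0 0 0" --pt "255 0 0 0 0" --pt "255 0 0 0 0" --pt "255 0 0 0 0"

```text
time: 5.9
ee_pos: [0.5409, -0.3627, -0.0043]
eef_rot: [[-0.0, 0.0, -1.0], [0.0, -1.0, -0.0], [-1.0, -0.0, 0.0]]
ft_force: [-1.0, 0.3, 0.6]
opening: 0.151
```

Request:
carry_out --pt "255 0 0 0 0" --pt "255 0 0 0 0" --pt "255 -0.02 0 0 0" --pt "255 -0.04 0 0 0" --pt "255 -0.02 0 0 0"

```text
time: 6.4
ee_pos: [0.5421, -0.3635, 0.0784]
eef_rot: [[0.003, 0.0, -1.0], [-0.002, -1.0, -0.0], [-1.0, 0.002, -0.003]]
ft_force: [0.2, 0.4, 0.3]
opening: 0.1
```

Holding at 9 mm opening. I carry the green tree to the wide base.

Request:
carry_out --pt "255 0 -0.045 0.02 0" --pt "255 0 -0.045 0.02 0" --pt "255 0 -0.045 0.02 0" --pt "255 0 -0.045 0.02 0" --pt "255 0 -0.045 0.0175 0"

```text
time: 6.9
ee_pos: [0.4421, -0.1362, 0.0758]
eef_rot: [[0.0, -0.0, -1.0], [-0.0, -1.0, 0.0], [-1.0, 0.0, -0.0]]
ft_force: [1.5, 0.6, 0.3]
opening: 0.106
```

Request:
carry_out --pt "255 0 -0.015 0 0" --pt "255 0 0 0 0" --pt "255 0 0 0 0"

```text
time: 7.2
ee_pos: [0.444, -0.1236, 0.076]
eef_rot: [[0.001, 0.0, -1.0], [-0.001, -1.0, -0.0], [-1.0, 0.001, -0.001]]
ft_force: [0.1, -1.8, -0.8]
opening: 0.103
```

```bash
python3 - <<'E'
from h import *
im,d,K,T=snap("wrist");s=arm.get_state();print(s["ee_pos"],s["opening"])
np.savez("w4.npz",im=im,d=d,K=K,T=T);P=cloud(d,K,T)
for n,c,r in(("w",[.4425,-.1225],.055),("n",[.4385,-.258],.046)): print(n,circ(P,c,r,.011,.022))
g=(im[...,1]>1.5*im[...,0])&(im[...,1]>1.3*im[...,2])&(im[...,1]>50)
Q=P[g];print(Q.mean(0),np.percentile(Q,[5,95],axis=0).round(3))
cv2.imwrite("pics/w4.png",im[...,::-1])
E
```

```text
[ 0.44398314 -0.12416799  0.0758845 ] 0.10410319887319937
w (5983, array([ 0.4429, -0.1226]), 0.0454, 'lsq', array([ 0.4478, -0.1222]), 0.0304, 'mean', array([ 0.4509, -0.1226,  0.0157]))
n (5786, array([ 0.438 , -0.2575]), 0.039, 'lsq', array([ 0.4386, -0.2587]), 0.0274, 'mean', array([ 0.4383, -0.2599,  0.0154]))
[ 0.44846291 -0.12483211  0.10401982] [[ 0.441 -0.14   0.085]
 [ 0.459 -0.115  0.125]]
```

View pics/w4.png

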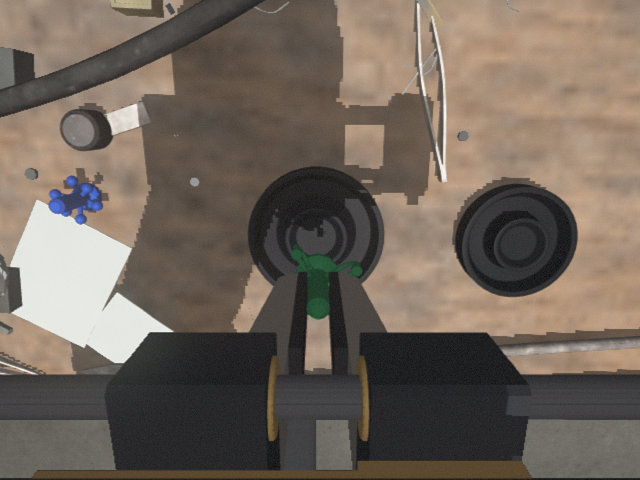

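The tree hangs upright in the jaws at (318,265-310), above the wide base at (316,232); the base centre measures (0.443,-0.1226). Lowering it into the cup.

Request:
carry_out --pt "255 0.03 -0.0015 0 0" --pt "255 0.02 0 0 0" --pt "255 0.01 0 0 0" --pt "255 0.004 0 0 0" --pt "255 0 0 0 0"

```text
time: 7.75
ee_pos: [0.4435, -0.122, 0.0115]
eef_rot: [[-0.0, -0.001, -1.0], [-0.0, -1.0, 0.001], [-1.0, 0.0, 0.0]]
ft_force: [-0.2, -0.2, -0.6]
opening: 0.1
```

Request:
carry_out --pt "255 0 0 0 0" --pt "255 0.001 0 0 0" --pt "255 0 0 0 0"

```text
time: 8.05
ee_pos: [0.4438, -0.1214, 0.0112]
eef_rot: [[0.001, 0.0, -1.0], [-0.0, -1.0, -0.0], [-1.0, 0.0, -0.001]]
ft_force: [0.3, 0.7, 0.6]
opening: 0.101
```

Request:
carry_out --pt "230 0 0 0 0" --pt "200 0 0 0 0" --pt "180 0 0 0 0" --pt "160 0 0 0 0" --pt "140 0 0 0 0"

```text
time: 8.55
ee_pos: [0.4434, -0.1212, 0.0107]
eef_rot: [[0.0, 0.0, -1.0], [-0.0, -1.0, -0.0], [-1.0, 0.0, -0.0]]
ft_force: [-0.2, -0.4, -0.5]
opening: 0.427
```

Request:
carry_out --pt "130 -0.02 0 0 0" --pt "130 -0.04 0 0 0" --pt "130 -0.03 0 0 0" --pt "130 0 -0.04 0 0" --pt "130 0 -0.045 -0.01 0"

```text
time: 9.05
ee_pos: [0.4534, -0.0371, 0.1019]
eef_rot: [[0.002, -0.005, -1.0], [-0.001, -1.0, 0.005], [-1.0, 0.001, -0.002]]
ft_force: [1.5, -0.1, -0.9]
opening: 0.49
```

Request:
carry_out --pt "130 0 -0.045 -0.01 0" --pt "130 0 -0.025 -0.003 0" --pt "130 0 0 0 0" --pt "130 0 0 0 0"

```text
time: 9.45
ee_pos: [0.466, 0.0336, 0.1005]
eef_rot: [[-0.001, 0.001, -1.0], [-0.0, -1.0, -0.001], [-1.0, 0.0, 0.001]]
ft_force: [1.1, -1.3, 0.3]
opening: 0.491
```

```bash
python3 - <<'E'
from h import *
im,d,K,T=snap("wrist");s=arm.get_state();print(s["ee_pos"],s["opening"])
np.savez("w5.npz",im=im,d=d,K=K,T=T);P=cloud(d,K,T)
i=im.astype(int)
g=(i[...,1]>1.5*i[...,0])&(i[...,1]>1.3*i[...,2])&(i[...,1]>50)
b=(i[...,2]>1.6*i[...,0])&(i[...,2]>1.4*i[...,1])&(i[...,2]>70)
for n,m,h in(("g",g,.05),("b",b,.03)):
    Q=P[m];Q=Q[Q[:,2]<.08];t=Q[Q[:,2]>h];print(n,len(Q),Q.mean(0).round(4),Q.max(0).round(4),"top",len(t),t.mean(0).round(4),np.percentile(t,[5,95],axis=0).round(4))
cv2.imwrite("pics/w5.png",im[...,::-1])
E
```

```text
[0.46598241 0.03266339 0.10046266] 0.48995061602168205
g 1783 [ 0.4423 -0.1209  0.0337] [ 0.4617 -0.101   0.06  ] top 275 [ 0.4428 -0.1195  0.0564] [[ 0.4385 -0.1237  0.0511]
 [ 0.4464 -0.1164  0.0594]]
b 823 [0.47   0.0322 0.019 ] [0.4832 0.0462 0.0392] top 174 [0.469  0.0324 0.0367] [[0.4649 0.0288 0.0325]
 [0.4726 0.0362 0.0386]]
```

View pics/w5.png

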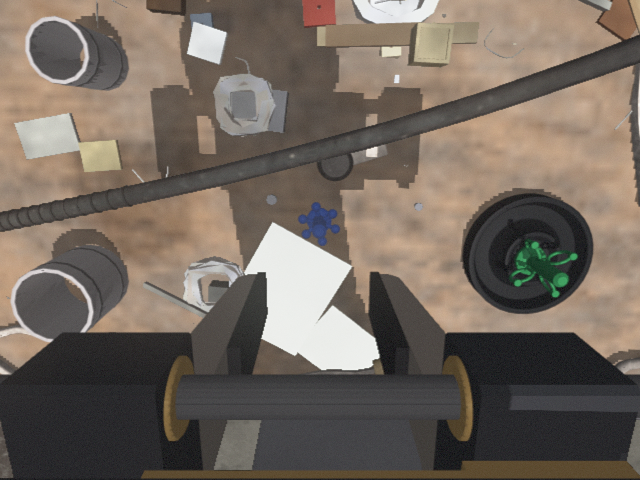

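Green stands in the wide cup, its top 60 mm up as it should be. The blue tree measures (0.4685,0.0324); now lowering on to it.

Request:
carry_out --pt "130 0.04 0 -0.0025 0" --pt "130 0.04 0 0 0" --pt "130 0.02 0 0 0" --pt "130 0.0095 0 0 0" --pt "130 0 0 0 0"

```text
time: 10.0
ee_pos: [0.468, 0.0323, -0.0097]
eef_rot: [[-0.002, -0.002, -1.0], [-0.001, -1.0, 0.002], [-1.0, 0.001, 0.002]]
ft_force: [0.4, 0.6, 0.6]
opening: 0.489
```

Request:
carry_out --pt "200 0 0 0 0" --pt "255 0 0 0 0" --pt "255 0 0 0 0" --pt "255 0 0 0 0" --pt "255 0 0 0 0" --grip_force 8

```text
time: 10.5
ee_pos: [0.4691, 0.0338, -0.0084]
eef_rot: [[0.001, 0.0, -1.0], [0.0, -1.0, -0.0], [-1.0, -0.0, -0.001]]
ft_force: [-0.4, -0.4, 1.1]
opening: 0.101
```

Request:
carry_out --pt "255 0 0 0 0" --pt "255 0 0 0 0" --pt "255 -0.02 0 0 0" --pt "255 -0.04 0 0 0" --pt "255 -0.04 0 0 0"

```text
time: 11.0
ee_pos: [0.4677, 0.0338, 0.0916]
eef_rot: [[-0.003, 0.0, -1.0], [-0.0, -1.0, -0.0], [-1.0, 0.0, 0.003]]
ft_force: [0.6, -0.4, -0.9]
opening: 0.102
```

Request:
carry_out --pt "255 0 0.045 0.006 0" --pt "255 0 0.045 0.006 0" --pt "255 0 0.045 0.006 0" --pt "255 0 0.045 0.006 0" --pt "255 0 0.045 0.0065 0"

```text
time: 11.5
ee_pos: [0.4377, -0.1929, 0.0912]
eef_rot: [[0.0, 0.0, -1.0], [-0.0, -1.0, -0.0], [-1.0, 0.0, -0.0]]
ft_force: [0.5, 0.6, 0.0]
opening: 0.101
```

Request:
carry_out --pt "255 0 0.045 0 0" --pt "255 0 0.0218 0 0" --pt "255 0 0 0 0" --pt "255 0 0 0 0"

```text
time: 11.9
ee_pos: [0.4379, -0.2574, 0.0907]
eef_rot: [[-0.001, -0.0, -1.0], [0.001, -1.0, 0.0], [-1.0, -0.001, 0.001]]
ft_force: [0.2, 1.5, -0.1]
opening: 0.108
```

```bash
python3 - <<'E'
from h import *
im,d,K,T=snap("wrist");s=arm.get_state();print(s["ee_pos"],s["opening"])
P=cloud(d,K,T);i=im.astype(int)
print("n",circ(P,[.4385,-.258],.046,.011,.022))
b=(i[...,2]>1.6*i[...,0])&(i[...,2]>1.4*i[...,1])&(i[...,2]>40)
Q=P[b];print(len(Q),Q.mean(0).round(4),np.percentile(Q,[2,98],axis=0).round(4))
E
```

```text
[ 0.43817825 -0.25652571  0.09078451] 0.10483728813504883
n (4565, array([ 0.4384, -0.2577]), 0.0386, 'lsq', array([ 0.4415, -0.2575]), 0.0265, 'mean', array([ 0.4419, -0.2574,  0.0155]))
1521 [ 0.4409 -0.2585  0.121 ] [[ 0.4239 -0.2685  0.1024]
 [ 0.451  -0.2517  0.1378]]
```

Request:
carry_out --pt "255 0.04 0.0005 0 0" --pt "255 0.025 0 0 0" --pt "255 0.012 0 0 0" --pt "255 0.0072 0 0 0" --pt "255 0 0 0 0"

```text
time: 12.45
ee_pos: [0.4386, -0.2578, 0.0068]
eef_rot: [[-0.0, 0.001, -1.0], [0.0, -1.0, -0.001], [-1.0, -0.0, 0.0]]
ft_force: [-0.4, 0.2, -0.1]
opening: 0.101
```

Request:
carry_out --pt "255 0.0005 0 0 0" --pt "230 0 0 0 0" --pt "200 0 0 0 0" --pt "180 0 0 0 0" --pt "140 0 0 0 0"

```text
time: 12.95
ee_pos: [0.4385, -0.2587, 0.0068]
eef_rot: [[0.001, -0.0, -1.0], [-0.0, -1.0, 0.0], [-1.0, 0.0, -0.001]]
ft_force: [1.0, 0.1, 0.5]
opening: 0.343
```

Request:
carry_out --pt "0 -0.02 0 0 0" --pt "0 -0.04 0 0 0" --pt "0 -0.04 0 0 0" --pt "0 -0.04 -0.045 0 0" --pt "0 0 -0.045 0 0"

```text
time: 13.45
ee_pos: [0.4415, -0.178, 0.1442]
eef_rot: [[0.009, -0.004, -1.0], [-0.004, -1.0, 0.004], [-1.0, 0.004, -0.009]]
ft_force: [1.2, 0.9, -0.6]
opening: 0.774
```

Request:
carry_out --pt "0 0 -0.045 0 0" --pt "0 0 -0.045 0 0" --pt "0 0 -0.045 0 0" --pt "0 0 -0.045 0 0" --pt "0 0 -0.045 0 0"

```text
time: 13.95
ee_pos: [0.4381, 0.0505, 0.14]
eef_rot: [[0.001, -0.0, -1.0], [-0.0, -1.0, 0.0], [-1.0, 0.0, -0.001]]
ft_force: [1.4, -0.3, -0.1]
opening: 0.998
```

Request:
carry_out --pt "0 0 -0.045 0.005 0" --pt "0 0 -0.045 0.005 0" --pt "0 0 -0.045 0.008 0" --pt "0 0 0 0 0" --pt "0 0 0 0 0"

```text
time: 14.45
ee_pos: [0.4199, 0.1845, 0.1396]
eef_rot: [[-0.0, 0.003, -1.0], [-0.0, -1.0, -0.003], [-1.0, 0.0, 0.0]]
ft_force: [0.5, -0.1, 0.1]
opening: 1.003
```

```bash
python3 - <<'E'
from h import *
s=arm.get_state();print(s["ee_pos"],s["opening"],s["q"].round(2))
im,d,K,T=snap("wrist");np.savez("w6.npz",im=im,d=d,K=K,T=T);P=cloud(d,K,T)
print("mid",circ(P,[.4194,.2074],.036,.046,.062),"\nwide",circ(P,[.5555,.2912],.043,.053,.07))
cv2.imwrite("pics/w6.png",im[...,::-1])
im,d,K,T=snap("top");P=cloud(d,K,T);i=im.astype(int)
print("topcam mid",circ(P,[.4194,.2074],.034,.044,.07))
b=(i[...,2]>1.6*i[...,0])&(i[...,2]>1.4*i[...,1])&(i[...,2]>50)
Q=P[b];Q=Q[(abs(Q[:,0]-.438)<.04)&(abs(Q[:,1]+.258)<.04)];t=Q[Q[:,2]>.042];print("blue",len(Q),Q.mean(0).round(4),"top",len(t),t.mean(0).round(4),Q.max(0).round(3))
g=(i[...,1]>1.3*i[...,0])&(i[...,1]>1.2*i[...,2])
Q=P[g];Q=Q[(abs(Q[:,0]-.442)<.04)&(abs(Q[:,1]+.122)<.04)];t=Q[Q[:,2]>.048];print("green",len(Q),Q.mean(0).round(4),"top",len(t),t.mean(0).round(4),Q.max(0).round(3))
E
```

```text
[0.41989425 0.18446024 0.13961829] 1.0030999822722062 [-0.19  0.22 -0.33  2.08  0.1   0.86 -2.15]
mid (1197, array([0.4214, 0.2084]), 0.027, 'lsq', array([0.4219, 0.2081]), 0.0251, 'mean', array([0.4207, 0.2088, 0.0526])) 
wide (1653, array([0.5565, 0.2915]), 0.0343, 'lsq', array([0.5565, 0.291 ]), 0.0321, 'mean', array([0.542 , 0.2922, 0.0598]))
topcam mid (0, array([0., 0.]), 0.0, 'lsq', array([0., 0.]), 0.0, 'mean', array([nan, nan, nan]))
blue 102 [ 0.4368 -0.2585  0.03  ] top 16 [ 0.4361 -0.2592  0.0506] [ 0.454 -0.244  0.055]
green 142 [ 0.442  -0.1206  0.0275] top 13 [ 0.4397 -0.1208  0.0592] [ 0.479 -0.1    0.063]h.py:22: RuntimeWarning: Mean of empty slice.
  return len(Q),np.round(e,4),round(r,4),"lsq",s[:2].round(4),round(float(np.sqrt(s[2]+s[0]**2+s[1]**2)),4),"mean",Q.mean(0).round(4)
  ret = um.true_divide(
```

View pics/w6.png

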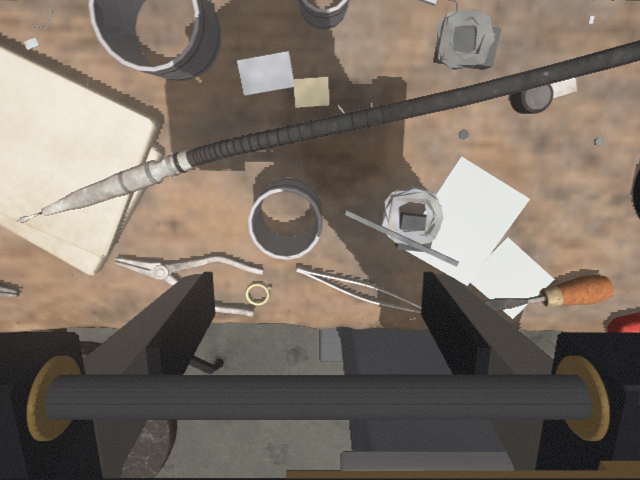

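The middle flask's rim shows at (286,218), measured (0.4215,0.2083) with radius 27 mm as given. Both trees are in place. Going on to the middle flask.

Request:
carry_out --pt "0 0.02 -0.0238 -0.0015 0" --pt "0 0.04 0 0 0" --pt "0 0.04 0 0 0" --pt "0 0.025 0 0 0" --pt "0 0.0155 0 0 0" --grip_force 20

```text
time: 15.05
ee_pos: [0.4212, 0.2049, -0.0029]
eef_rot: [[-0.003, -0.003, -1.0], [-0.002, -1.0, 0.003], [-1.0, 0.002, 0.003]]
ft_force: [0.5, 0.3, 0.6]
opening: 1.001
```

Request:
carry_out --pt "0 0 0 0 0" --pt "100 0 0 0 0" --pt "160 0 0 0 0" --pt "255 0 0 0 0" --pt "255 0 0 0 0"

```text
time: 15.55
ee_pos: [0.4225, 0.2077, 0.0]
eef_rot: [[0.002, -0.0, -1.0], [0.001, -1.0, 0.0], [-1.0, -0.001, -0.002]]
ft_force: [0.3, 0.1, -0.0]
opening: 0.669
```

Request:
carry_out --pt "255 0 0 0 0" --pt "255 0 0 0 0" --pt "255 0 0 0 0"

```text
time: 15.85
ee_pos: [0.4223, 0.2079, -0.0003]
eef_rot: [[0.001, 0.0, -1.0], [0.0, -1.0, -0.0], [-1.0, -0.0, -0.001]]
ft_force: [-1.0, -0.9, 7.0]
opening: 0.586
```

Request:
carry_out --pt "255 -0.01 0 0 0" --pt "255 -0.03 0 0 0" --pt "255 -0.04 0 0 0" --pt "255 -0.04 0 0 0" --pt "255 0 0 0 0"

```text
time: 16.35
ee_pos: [0.425, 0.2094, 0.1242]
eef_rot: [[0.009, 0.0, -1.0], [0.004, -1.0, -0.0], [-1.0, -0.004, -0.009]]
ft_force: [-0.4, 0.4, -1.1]
opening: 0.59
```

Request:
carry_out --pt "255 0 0.04 0 0" --pt "255 0 0.045 0 0" --pt "255 0 0.045 0 0" --pt "255 0 0.045 0 0" --pt "255 0 0.045 0 0"

```text
time: 16.85
ee_pos: [0.4207, -0.0141, 0.1187]
eef_rot: [[-0.001, 0.001, -1.0], [-0.0, -1.0, -0.001], [-1.0, 0.0, 0.001]]
ft_force: [0.6, -0.0, -1.1]
opening: 0.586
```

Request:
carry_out --pt "255 0 0.045 0 0" --pt "255 0 0.045 0 0" --pt "255 0 0.045 -0.008 0" --pt "255 0 0.045 -0.008 0" --pt "255 0 0.04 0 0"

```text
time: 17.35
ee_pos: [0.4377, -0.2345, 0.1186]
eef_rot: [[-0.0, -0.0, -1.0], [0.0, -1.0, 0.0], [-1.0, -0.0, 0.0]]
ft_force: [0.8, -0.4, -2.1]
opening: 0.582
```

Request:
carry_out --pt "255 0 0.026 0 0" --pt "255 0 0 0 0" --pt "255 0 0 0 0" --pt "255 0 0 0 0"

```text
time: 17.75
ee_pos: [0.4376, -0.2567, 0.1187]
eef_rot: [[-0.001, 0.002, -1.0], [0.001, -1.0, -0.002], [-1.0, -0.001, 0.001]]
ft_force: [0.1, -0.1, -1.6]
opening: 0.585
```

```bash
python3 - <<'E'
from h import *
s=arm.get_state();print(s["ee_pos"],s["opening"],s["ft_force"].round(1),s["q"].round(2))
M=np.array(cams.camera_params("wrist")["mount"])
im,d,K,T=snap("wrist");np.savez("w7.npz",im=im,d=d,K=K,T=T);P=cloud(d,K,T);PT=cloud(d,K,M)
e=s["ee_pos"]
# flask rim in tool coordinates: points near tool x = -.055 (22 mm above tips)
for lo in(-.065,-.06,-.055,-.05):
    Q=PT.reshape(-1,3);m=(Q[:,0]>lo)&(Q[:,0]<lo+.005)&(np.hypot(Q[:,1],Q[:,2])<.04)&(abs(Q[:,1])<.024);q=Q[m]
    if len(q):print(lo,len(q),q.min(0).round(4),q.max(0).round(4))
print("n",circ(P,[.4385,-.258],.046,.009,.022))
cv2.imwrite("pics/w7.png",im[...,::-1])
E
```

```text
[ 0.43755429 -0.2566519   0.11867929] 0.584748591366931 [ 0.1 -0.1 -1.6] [ 0.51  0.31 -0.05  2.    0.02  0.83 -1.12]
-0.06 84 [-0.056  -0.024  -0.0256] [-0.055   0.0236  0.0262]
-0.055 3062 [-0.055  -0.024  -0.0262] [-0.05    0.024   0.0282]
-0.05 1243 [-0.05   -0.0235 -0.0262] [-0.045   0.024   0.0258]
n (2809, array([ 0.4386, -0.2575]), 0.0384, 'lsq', array([ 0.4384, -0.2578]), 0.0303, 'mean', array([ 0.4466, -0.2576,  0.0152]))
```

View pics/w7.png

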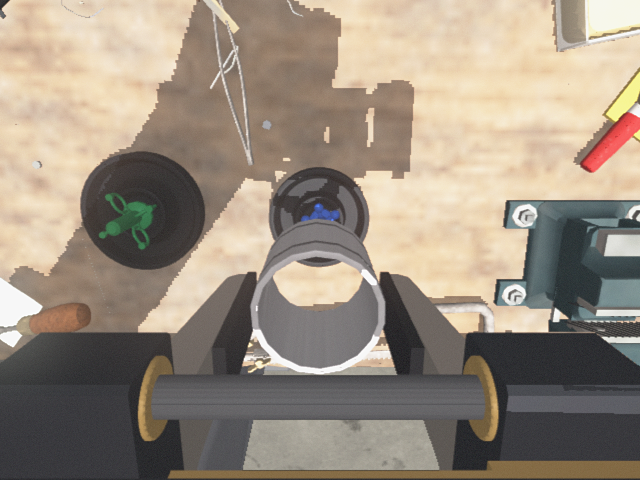

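The flask hangs square and centred in the jaws, above the blue tree at (320,215). A 1 mm correction, then partway down.

Request:
carry_out --pt "255 0.02 0.001 -0.001 0" --pt "255 0.02 0 0 0" --pt "255 0.01 0 0 0" --pt "255 0 0 0 0" --pt "255 0 0 0 0"

```text
time: 18.3
ee_pos: [0.4393, -0.259, 0.0696]
eef_rot: [[0.0, 0.001, -1.0], [-0.0, -1.0, -0.001], [-1.0, 0.0, -0.0]]
ft_force: [-0.3, -0.5, -0.3]
opening: 0.586
```

Request:
carry_out --pt "255 0.01 0 0 0" --pt "255 0.01 0 0 0" --pt "255 0.01 0 0 0" --pt "255 0.01 0 0 0" --pt "255 0 0 0 0"

```text
time: 18.8
ee_pos: [0.4376, -0.2588, 0.0274]
eef_rot: [[-0.003, 0.0, -1.0], [0.002, -1.0, -0.0], [-1.0, -0.002, 0.003]]
ft_force: [-0.7, 0.6, -0.2]
opening: 0.585
```

Request:
carry_out --pt "255 0.006 0 0 0" --pt "255 0.006 0 0 0" --pt "255 0.005 0 0 0" --pt "255 0.003 0 0 0" --pt "255 0 0 0 0"

```text
time: 19.3
ee_pos: [0.4386, -0.2592, 0.0088]
eef_rot: [[-0.001, 0.0, -1.0], [0.0, -1.0, -0.0], [-1.0, -0.0, 0.001]]
ft_force: [-0.3, 0.6, -2.0]
opening: 0.589
```

Request:
carry_out --pt "255 0.001 -0.001 0 0" --pt "255 0.001 0 0 0" --pt "255 0.001 0 0 0" --pt "255 0 0 0 0" --pt "255 0 0 0 0"

```text
time: 19.8
ee_pos: [0.4389, -0.2584, 0.0062]
eef_rot: [[0.0, 0.0, -1.0], [-0.0, -1.0, -0.0], [-1.0, 0.0, -0.0]]
ft_force: [-0.4, 0.8, -1.5]
opening: 0.584
```

Request:
carry_out --pt "255 0.0005 0 0 0" --pt "255 0 0 0 0" --pt "90 0 0 0 0" --pt "60 0 0 0 0" --pt "30 0 0 0 0"

```text
time: 20.3
ee_pos: [0.439, -0.2584, 0.0058]
eef_rot: [[0.0, 0.0, -1.0], [-0.0, -1.0, -0.0], [-1.0, 0.0, -0.0]]
ft_force: [0.3, 0.3, 0.0]
opening: 0.803
```

Request:
carry_out --pt "0 0 0 0 0" --pt "0 -0.005 0 0 0" --pt "0 -0.02 0 0 0" --pt "0 -0.05 0 0 0" --pt "0 -0.05 0 0 0"

```text
time: 20.8
ee_pos: [0.438, -0.2579, 0.1317]
eef_rot: [[-0.002, 0.0, -1.0], [0.001, -1.0, -0.0], [-1.0, -0.001, 0.002]]
ft_force: [1.4, -1.3, -0.2]
opening: 1.002
```

Request:
carry_out --pt "0 -0.04 -0.04 0 0" --pt "0 0 -0.05 0 0" --pt "0 0 -0.05 0 0" --pt "0 0 -0.05 0 0" --pt "0 0 -0.05 -0.01 0"

```text
time: 21.3
ee_pos: [0.4476, -0.0224, 0.1668]
eef_rot: [[0.001, -0.001, -1.0], [-0.001, -1.0, 0.001], [-1.0, 0.001, -0.001]]
ft_force: [1.5, 0.0, 0.1]
opening: 0.998
```

Request:
carry_out --pt "0 0 -0.045 -0.02 0" --pt "0 0 -0.045 -0.02 0" --pt "0 0 -0.045 -0.02 0" --pt "0 0 -0.045 -0.02 0" --pt "0 0 -0.045 -0.02 0"

```text
time: 21.8
ee_pos: [0.5492, 0.2027, 0.1664]
eef_rot: [[0.0, -0.0, -1.0], [-0.0, -1.0, 0.0], [-1.0, 0.0, -0.0]]
ft_force: [0.7, -0.3, 0.6]
opening: 1.001
```

```bash
python3 - <<'E'
from h import *
s=arm.get_state();print(s["ee_pos"],s["opening"],s["q"].round(2))
im,d,K,T=snap("top");P=cloud(d,K,T)
print("mid on base",circ(P,[.4385,-.258],.034,.05,.075))
cv2.imwrite("pics/t2.png",cv2.resize(im[225:300,320:450],None,fx=5,fy=5,interpolation=cv2.INTER_CUBIC)[...,::-1])
E
```

```text
[0.54919269 0.20271591 0.16644758] 1.0012634919019985 [-0.16  0.4  -0.32  1.76  0.15  1.   -2.11]
mid on base (130, array([ 0.4369, -0.2589]), 0.0274, 'lsq', array([ 0.4364, -0.2581]), 0.0241, 'mean', array([ 0.4371, -0.2582,  0.0582]))
```

View pics/t2.png

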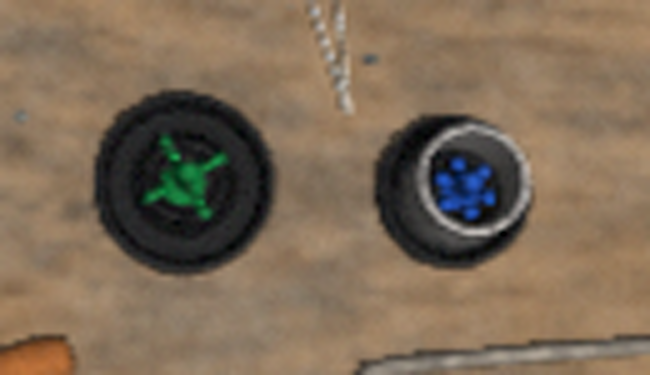

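The middle flask stands round the blue tree on the narrow base at rim height 60 mm; the lean in the picture is perspective. Now the wide flask.

Request:
carry_out --pt "0 0 -0.045 -0.007 0" --pt "0 0 -0.0435 0 0" --pt "0 0.02 0 0 0" --pt "0 0.04 0 0 0" --pt "0 0 0 0 0" --grip_force 25

```text
time: 22.35
ee_pos: [0.552, 0.2873, 0.1014]
eef_rot: [[-0.008, 0.001, -1.0], [-0.005, -1.0, -0.001], [-1.0, 0.005, 0.008]]
ft_force: [-0.2, -0.6, 0.1]
opening: 0.999
```

```bash
python3 - <<'E'
from h import *
s=arm.get_state();print(s["ee_pos"],s["opening"],s["q"].round(2))
im,d,K,T=snap("wrist");P=cloud(d,K,T)
print("wide",circ(P,[.556,.2913],.043,.053,.07))
E
```

```text
[0.55197071 0.28726476 0.10137775] 0.9987235338187821 [-0.3   0.54 -0.31  1.71  0.2   0.93 -2.26]
wide (2275, array([0.5571, 0.2919]), 0.034, 'lsq', array([0.5577, 0.2919]), 0.032, 'mean', array([0.555 , 0.2923, 0.0602]))
```

Request:
carry_out --pt "0 0.02 0 0 0" --pt "0 0.03 0 0 0" --pt "0 0.03 0 0 0" --pt "0 0.0195 0 0 0" --pt "0 0 0 0 0"

```text
time: 22.9
ee_pos: [0.5551, 0.2884, 0.0059]
eef_rot: [[-0.002, -0.001, -1.0], [-0.002, -1.0, 0.001], [-1.0, 0.002, 0.002]]
ft_force: [-0.9, 0.7, -0.5]
opening: 1.0
```

Request:
carry_out --pt "0 0 0 0 0" --pt "60 0 0 0 0" --pt "80 0 0 0 0" --pt "255 0 0 0 0" --pt "255 0 0 0 0"

```text
time: 23.4
ee_pos: [0.5565, 0.2906, 0.0079]
eef_rot: [[0.002, 0.0, -1.0], [0.002, -1.0, -0.0], [-1.0, -0.002, -0.002]]
ft_force: [-0.4, 0.9, 5.4]
opening: 0.743
```

Request:
carry_out --pt "255 0 0 0 0" --pt "255 0 0 0 0"

```text
time: 23.6
ee_pos: [0.5565, 0.2906, 0.0079]
eef_rot: [[0.002, 0.0, -1.0], [0.002, -1.0, -0.0], [-1.0, -0.002, -0.002]]
ft_force: [-0.8, 0.7, 6.8]
opening: 0.735
```

Request:
carry_out --pt "255 -0.01 0 0 0" --pt "255 -0.03 0 0 0" --pt "255 -0.04 0 0 0" --pt "255 -0.04 0 0 0" --pt "255 -0.03 0 0 0"

```text
time: 24.1
ee_pos: [0.5558, 0.2894, 0.1592]
eef_rot: [[0.001, 0.0, -1.0], [0.0, -1.0, -0.0], [-1.0, -0.0, -0.001]]
ft_force: [0.6, 0.3, -1.4]
opening: 0.74
```

Request:
carry_out --pt "255 0 0.03 0.01 0" --pt "255 0 0.042 0.014 0" --pt "255 0 0.042 0.014 0" --pt "255 0 0.042 0.014 0" --pt "255 0 0.042 0.014 0"

```text
time: 24.6
ee_pos: [0.4882, 0.0895, 0.1566]
eef_rot: [[-0.001, 0.0, -1.0], [-0.001, -1.0, -0.0], [-1.0, 0.001, 0.001]]
ft_force: [0.1, 0.2, -1.4]
opening: 0.741
```

Request:
carry_out --pt "255 0 0.042 0.014 0" --pt "255 0 0.042 0.014 0" --pt "255 0 0.042 0.014 0" --pt "255 0 0.042 0.0055 0" --pt "255 0 0.03 0 0"

```text
time: 25.1
ee_pos: [0.4402, -0.1094, 0.1568]
eef_rot: [[-0.001, -0.003, -1.0], [-0.001, -1.0, 0.003], [-1.0, 0.001, 0.001]]
ft_force: [0.7, 0.6, -2.4]
opening: 0.739
```

Request:
carry_out --pt "255 0.015 0.017 0 0" --pt "255 0.015 0 0 0" --pt "255 0 0 0 0" --pt "255 0 0 0 0" --pt "255 0 0 0 0"

```text
time: 25.6
ee_pos: [0.4426, -0.1231, 0.1273]
eef_rot: [[0.001, 0.001, -1.0], [-0.0, -1.0, -0.001], [-1.0, 0.0, -0.001]]
ft_force: [-0.4, -0.2, -1.1]
opening: 0.736
```

```bash
python3 - <<'E'
from h import *
s=arm.get_state();print(s["ee_pos"],s["opening"],s["ft_force"].round(1),s["eef_rot"].round(3))
M=np.array(cams.camera_params("wrist")["mount"])
im,d,K,T=snap("wrist");P=cloud(d,K,T);PT=cloud(d,K,M)
for lo in(-.065,-.06,-.055,-.05):
    Q=PT.reshape(-1,3);m=(Q[:,0]>lo)&(Q[:,0]<lo+.005)&(np.hypot(Q[:,1],Q[:,2])<.045)&(abs(Q[:,1])<.03);q=Q[m]
    if len(q):print(lo,len(q),np.percentile(q,.5,axis=0).round(4),np.percentile(q,99.5,axis=0).round(4))
print("w",circ(P,[.443,-.1225],.055,.009,.022))
im,d,K,T=snap("side");P=cloud(d,K,T);i=im.astype(int)
g=(i[...,1]>1.5*i[...,0])&(i[...,1]>1.3*i[...,2])&(i[...,1]>50)
Q=P[g];t=Q[(Q[:,2]>.045)&(Q[:,2]<.07)];print("green top",t.mean(0).round(4))
m=(abs(P[...,0]-.443)<.04)&(abs(P[...,1]+.1225)<.04)&(P[...,2]>.09)&(P[...,2]<.16);v,u=np.argwhere(m).mean(0).astype(int)
cv2.imwrite("pics/s4.png",cv2.resize(im[v-60:v+120,u-110:u+130],None,fx=3,fy=3)[...,::-1])
E
```

```text
[ 0.44258834 -0.12307813  0.12727959] 0.7360856395795117 [-0.4 -0.2 -1.1] [[ 0.001  0.001 -1.   ]
 [-0.    -1.    -0.001]
 [-1.     0.    -0.001]]
-0.06 70 [-0.056  -0.0298 -0.0336] [-0.055   0.0297  0.0268]
-0.055 3081 [-0.0549 -0.0299 -0.0342] [-0.0501  0.0299  0.03  ]
-0.05 1468 [-0.05   -0.0299 -0.0343] [-0.045   0.0299  0.0309]
w (3446, array([ 0.4431, -0.1225]), 0.0454, 'lsq', array([ 0.4423, -0.1225]), 0.0378, 'mean', array([ 0.4461, -0.1221,  0.0147]))
green top [ 0.4407 -0.1238  0.0531]
```

View pics/s4.png

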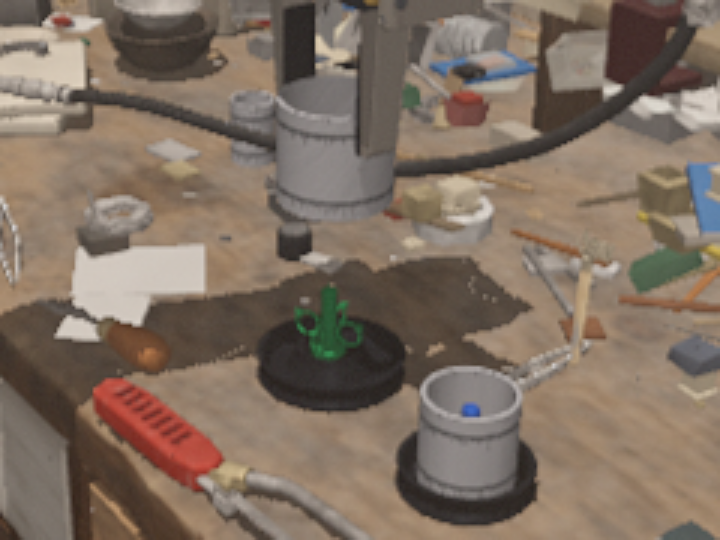

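The side view shows the green tree upright in the wide base, the middle flask seated, and the wide flask hanging square, centred within 1 mm. Lowering it.

Request:
carry_out --pt "255 0.02 -0.0005 -0.0005 0" --pt "255 0.015 0 0 0" --pt "255 0.01 0 0 0" --pt "255 0 0 0 0" --pt "255 0 0 0 0"

```text
time: 26.2
ee_pos: [0.443, -0.1229, 0.0819]
eef_rot: [[0.0, 0.0, -1.0], [-0.0, -1.0, -0.0], [-1.0, 0.0, -0.0]]
ft_force: [0.6, -0.3, -0.3]
opening: 0.741
```

Request:
carry_out --pt "255 0.01 0 0 0" --pt "255 0.01 0 0 0" --pt "255 0.01 0 0 0" --pt "255 0.01 0 0 0" --pt "255 0 0 0 0"

```text
time: 26.7
ee_pos: [0.4413, -0.1227, 0.0399]
eef_rot: [[-0.003, 0.0, -1.0], [0.001, -1.0, -0.0], [-1.0, -0.001, 0.003]]
ft_force: [0.4, -0.3, -1.2]
opening: 0.741
```

Request:
carry_out --pt "255 0.008 0 0 0" --pt "255 0.007 0 0 0" --pt "255 0.006 0 0 0" --pt "255 0.003 0 0 0" --pt "255 0 0 0 0"

```text
time: 27.2
ee_pos: [0.4423, -0.1229, 0.0171]
eef_rot: [[-0.001, 0.0, -1.0], [0.0, -1.0, -0.0], [-1.0, -0.0, 0.001]]
ft_force: [0.3, -0.5, -2.1]
opening: 0.739
```

Request:
carry_out --pt "255 0.001 0 0 0" --pt "255 0.001 0 0 0" --pt "255 0.001 0 0 0" --pt "255 0 0 0 0" --pt "255 0 0 0 0"

```text
time: 27.7
ee_pos: [0.4427, -0.123, 0.0146]
eef_rot: [[0.0, 0.0, -1.0], [-0.0, -1.0, -0.0], [-1.0, 0.0, -0.0]]
ft_force: [0.2, -0.2, -2.3]
opening: 0.736
```

Request:
carry_out --pt "255 0.0008 0 0 0" --pt "255 0 0 0 0" --pt "50 0 0 0 0" --pt "30 0 0 0 0" --pt "0 0 0 0 0"

```text
time: 28.2
ee_pos: [0.4427, -0.123, 0.0138]
eef_rot: [[0.0, 0.0, -1.0], [-0.0, -1.0, -0.0], [-1.0, 0.0, -0.0]]
ft_force: [-0.4, -0.1, 0.2]
opening: 0.946
```

Request:
carry_out --pt "0 0 0 0 0" --pt "0 -0.005 0 0 0" --pt "0 -0.02 0 0 0" --pt "0 -0.05 0 0 0" --pt "0 -0.05 0 0 0"

```text
time: 28.7
ee_pos: [0.4416, -0.1226, 0.1399]
eef_rot: [[-0.002, 0.0, -1.0], [0.001, -1.0, -0.0], [-1.0, -0.001, 0.002]]
ft_force: [0.6, -0.9, 0.0]
opening: 1.004
```

Request:
carry_out --pt "0 -0.05 0 0 0" --pt "0 0 -0.045 0 0" --pt "0 0 -0.045 0 0" --pt "0 0 -0.045 0 0" --pt "0 0 -0.045 0 0"

```text
time: 29.2
ee_pos: [0.4424, 0.0585, 0.1895]
eef_rot: [[0.001, -0.0, -1.0], [-0.0, -1.0, 0.0], [-1.0, 0.0, -0.001]]
ft_force: [0.4, 0.5, -0.0]
opening: 1.001
```

Request:
carry_out --pt "0 0 -0.045 0 0" --pt "0 0 0 0 0" --pt "0 0 0 0 0" --pt "0 0 0 0 0" --pt "0 0 0 0 0"

```text
time: 29.7
ee_pos: [0.4427, 0.1005, 0.1887]
eef_rot: [[-0.0, -0.002, -1.0], [-0.001, -1.0, 0.002], [-1.0, 0.001, 0.0]]
ft_force: [0.1, -0.4, -0.3]
opening: 1.002
```

```bash
python3 - <<'E'
from h import *
s=arm.get_state();print(s["ee_pos"],s["opening"],s["time"])
im,d,K,T=snap("top");P=cloud(d,K,T);i=im.astype(int)
print("mid",circ(P,[.4385,-.258],.034,.05,.075));print("wide",circ(P,[.443,-.1225],.041,.058,.08));print("nar",circ(P,[.5758,.1807],.025,.042,.07))
a=cv2.resize(im[215:305,310:450],None,fx=5,fy=5,interpolation=cv2.INTER_CUBIC)
im,d,K,T=snap("side");b=cv2.resize(im[230:350,290:430],None,fx=5,fy=5,interpolation=cv2.INTER_CUBIC)
cv2.imwrite("pics/f.png",cv2.resize(np.vstack([a,b]),(400,600))[...,::-1])
E
```

```text
[0.44270919 0.10050065 0.18872088] 1.001930990101834 29.7
mid (125, array([ 0.4365, -0.2591]), 0.0275, 'lsq', array([ 0.4365, -0.2582]), 0.0242, 'mean', array([ 0.4377, -0.2583,  0.0583]))
wide (151, array([ 0.4423, -0.1236]), 0.0344, 'lsq', array([ 0.4415, -0.1234]), 0.0318, 'mean', array([ 0.4419, -0.123 ,  0.0665]))
nar (0, array([0., 0.]), 0.0, 'lsq', array([0., 0.]), 0.0, 'mean', array([nan, nan, nan]))h.py:22: RuntimeWarning: Mean of empty slice.
  return len(Q),np.round(e,4),round(r,4),"lsq",s[:2].round(4),round(float(np.sqrt(s[2]+s[0]**2+s[1]**2)),4),"mean",Q.mean(0).round(4)
  ret = um.true_divide(
```

View pics/f.png

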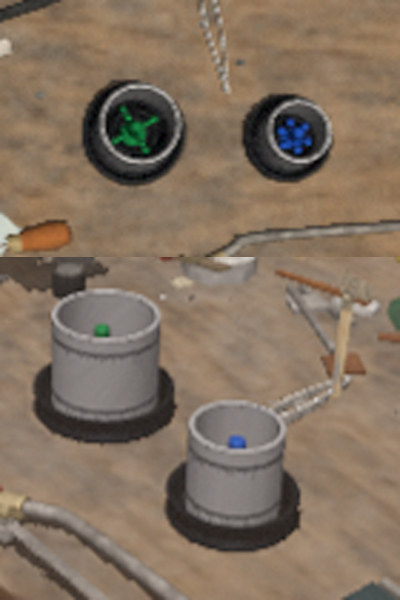

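Both flasks stand flat inside their lips with the trees upright inside, and the arm is clear. Handing in.

```bash
python3 -c "
from rig import job
print(job.finish_job())"
```

```text
the job is handed in; nothing more can be done
None
```

Both flasks are made up and the job is handed in at about 30 s of the 106 s. The green tree is in the wide base with the widest flask over it, and the blue tree is in the narrow base with the middle flask over it.

**Last checks:**
- **Flasks:** the last top-camera look put the wide flask within about 1 mm of its base axis and the middle one within about 2 mm. Their rims were at the height expected for flasks flat on the base floors.
- **Trees:** both stood upright inside their flasks in the final top and side pictures. Before the flasks went on, their tops measured at the right height for trees on the cup floors, and within about 3 mm of the base axes.
- **Forces:** no wrist force above about 7 N showed at the ends of the moves, and the flasks were released less than 1 mm above their floors.

**What failed or disagreed:**
- **Tool length:** the first grasp of the green tree closed on nothing. The wrist and side cameras both showed the real finger ends about 33 mm short of the reported TCP, unlike the interface text, so I corrected for that from then on. The tree was not disturbed.
- **Narrowest flask:** it was never touched, but the arm hid it from the top camera at the end, so I did not re-measure its position.

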